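# Seat a keyed quadrant cast in the sprung milling-table hub

### The job

Lift the stemmed plaster cast out of its wooden rack and scour the foot of its stem: sweep it along the whole scouring pad, from the plain end to the end with the dust tray, pressing lightly and steadily so that the pad stays about half sunk and never bottoms out. Then push the stem into the upright hub, turning the cast until the key slips into the slot, and keep pushing against the spring until the steel plate is fully home on the hub's face. Finish while still gripping the cast and holding it down there; leave the other things on the bench where they are.

Things in the scene. Friction and masses are not known exactly. Their poses are not given: they have to be found in the camera images.
- cast: Loose plaster quadrant cast, 0.2 to 0.3 kg, upright in the rack. Origin: centre of its steel plate's underside, on the stem's axis; z up, x towards the key. Plate 52 (x) x 30 (y) x 4 mm; on it a flat-sided block 52 x 32 x 30 mm (top at z 34 mm), gripped across its 32 mm width (y); teeth up to z 43 mm. A tongue 8 mm wide sticks out of the plate at +x to x = 40 mm, right above the key.
- cast_foot (a point): Centre of the flat end of the cast's stem, 42 mm below the cast's origin; axes as the cast's. The round steel stem is 18 mm thick, its last 6 mm tapering to 11 mm.
- cast_key (a point): Middle of the key's bottom end, 10 mm above the stem's foot (32 mm below the cast's origin) and 10 mm from the axis, on the cast's +x side. The key is 6 mm wide (its last 3 mm: 4 mm), stands out to 14 mm from the axis and runs up to the plate. Below it the stem's last 10 mm are a plain round pilot
- rack: Fixed wooden block 90 x 90 mm, 55 mm high, with a 34 mm round hole through its middle in which the stem hangs loosely; the cast's plate rests on its top. Origin: centre of the underside.
- pad_top (a point): Centre of the top of the grey scouring pad, 40 mm above the bench at rest; it moves down with the pad. The pad, 160 (x) x 50 (y) mm, sinks straight down on springs in a white box 176 x 66 x 24 mm. x runs along the pad from its plain end (x = -80 mm) to the end (x = +80 mm) where a 46 mm long, 20 mm high open metal dust tray adjoins the box.
- pad (a joint): How far the pad has sunk: 0 at rest, 0.012 m bottomed out. It starts to give at about 2 N and takes about 0.5 N more per mm.
- base: Fixed aluminium base of the milling table, 130 x 110 x 16 mm, origin at the centre of its underside, with a black mark on its +x side. In its middle stands the steel hub, 50 mm high and about 46 mm across. The hub is clamped with its slot anywhere within 21 degrees (0.36 rad) either side of the base's +x axis; that angle can be seen or felt, but is not given.
- socket (a point): Centre of the mouth of the hub's bore, at the hub's face, 66 mm above the bench. Axes: the base's, not the slot's. The bore is 21 mm wide, with one slot 9 mm wide reaching 16 mm from the axis, open at the top and over the hub's whole height. With the key off the slot, the pilot goes in 10 mm and the key then rests on the hub's face.
- ejector (a joint): How far the sprung brass ejector in the bore is pushed down: 0 at rest, its top then 27 mm below the hub's face; 0.015 m when the cast is fully home. About 3 N to start it, 7.5 N when home: let go, it lifts the cast out again.
- mug: Loose white mug, 80 mm across, 90 mm high; a bystander. Origin: at its underside.
- arch: Loose full-arch plaster cast 55 x 66 x 32 mm, no stem; a bystander. Origin: at its underside.
- plain_cast: Loose quadrant cast 52 x 32 x 34 mm lying on the bench, no stem; a bystander. Origin: at its underside.
- dropper: Loose small yellow bottle, 26 mm across, 52 mm high; a bystander. Origin: at its underside.
- jar: Loose amber jar, 52 mm across, 55 mm high; a bystander. Origin: at its underside.
- bowl: Loose rubber mixing bowl, 110 mm across, 60 mm high; a bystander. Origin: at its underside.
- spatula: Loose spatula, 180 mm long, lying on the bench; a bystander. Origin: at its underside.
Mind the look-alikes: they are no part of the job. What is shaped like the cast but blue is not meant.

How it is judged:
On the way, in this order (a step that is already met when the one before it is completed fails the run):
1. The stem's foot presses the pad near its plain end, the pad sunk 2 to 10.5 mm (x of cast_foot in the frame of pad_top between -0.082 and -0.04 m and y of cast_foot in the frame of pad_top between -0.025 and 0.025 m and z of cast_foot in the frame of pad_top between -0.004 and 0.003 m and value of joint pad between 0.002 and 0.0105 m), for 0.1 s.
2. The stem's foot presses the pad between the plain end and the middle, the pad sunk 2 to 10.5 mm (x of cast_foot in the frame of pad_top between -0.038 and -0.005 m and y of cast_foot in the frame of pad_top between -0.025 and 0.025 m and z of cast_foot in the frame of pad_top between -0.004 and 0.003 m and value of joint pad between 0.002 and 0.0105 m), for 0.1 s.
3. The stem's foot presses the pad between the middle and the tray end, the pad sunk 2 to 10.5 mm (x of cast_foot in the frame of pad_top between 0.005 and 0.038 m and y of cast_foot in the frame of pad_top between -0.025 and 0.025 m and z of cast_foot in the frame of pad_top between -0.004 and 0.003 m and value of joint pad between 0.002 and 0.0105 m), for 0.1 s.
4. The stem's foot presses the pad near its tray end, the pad sunk 2 to 10.5 mm (x of cast_foot in the frame of pad_top between 0.045 and 0.082 m and y of cast_foot in the frame of pad_top between -0.025 and 0.025 m and z of cast_foot in the frame of pad_top between -0.004 and 0.003 m and value of joint pad between 0.002 and 0.0105 m), for 0.1 s.
5. The key has slipped into the hub's slot: the stem is more than 18 mm deep in the bore (z of cast_foot in the frame of socket below -0.018 m and horizontal distance between cast_foot and socket below 0.004 m), for 0.1 s.
At the end, for the whole second after the job is handed in: The gripper still holds the cast (grip contact over 2 N) at rest (under 10 mm/s), stem upright in the hub (within 3.4 degrees, foot within 3 mm of the bore's axis), the plate within 2 mm of the hub's face and the ejector pushed down more than 13 mm (value of joint ejector above 0.013 m and z of cast in the frame of socket between -0.003 and 0.002 m and horizontal distance between cast_foot and socket below 0.003 m and angle between cast's own z axis and vertical below 0.06 rad and contact force between the fingers and cast above 2 N and linear speed of cast below 0.01 m/s); the arm keeps its last pose, push and grip.
It fails at once if The scouring pad is bottomed out (sunk over 11.7 mm) (value of joint pad above 0.0117 m).
It fails at once if A bystander is moved more than 30 mm (distance of any of mug, arch, plain_cast, dropper, jar, bowl, spatula from where it was at the start of the episode above 0.03 m).
It also fails if it takes over 64 s, if anything falls off the work surface, if the arm or the gripper's body presses on something with over 40 N, if the wrist force passes 120 N, or if a joint passes its speed limit or range.

### The arm

A 6-joint arm with a two-finger parallel gripper is mounted at the origin on the work surface. World frame = base frame: x ahead of the robot, y to its left, z up, the work surface at z = 0. Lengths are in m, angles in rad, forces in N, time in s.
With the tool pointing down it reaches from about 0.325 to 0.85 m from the base axis. Payload 4.4 kg.
Tool frame: the origin (TCP) lies between the finger pads; the fingertips stand 19 mm ahead of it and the grasp point (between the pads) is the TCP; z points along the fingers, y is the line along which they close (so a half turn about z gives the same grasp; the last joint's range is limited). The gripper opens to 94 mm and grips with 3 to 60 N. Pads are 16 mm wide; open, the fingers measure 119 mm over their backs; the gripper's body (75 mm by 177 mm) begins 78 mm behind the grasp point.
Start: joints at [0.997, 0.207, 1.542, -0, 1.393, -0.15], TCP at [0.236, 0.524, 0.224] pointing down, gripper open.
Joint ranges: [-2.73, 2.73], [-0.86, 2.22], [0.23, 2.46], [-1.11, 4.25], [0.08, 2.63], [-2.82, 2.82]. Speed limits (rad/s): [2.79, 2.79, 3.14, 3.14, 3.14, 3.14].

### API

Orientations are given as [roll, pitch, yaw] about the fixed x, y, z axes, in that order (R = Rz(yaw) Ry(pitch) Rx(roll)).
In Python, from rig import arm gives the robot as it stands.
- The arm moves only by the tool move_arm, never from a script. Its argument "steps" is one flat list of numbers, 7 for each row, row after row: the turn, a rotation vector about the tool's x, y, z in degrees, then the shift along the tool's x, y, z in mm, then the closure, from -1 (fully open) to 1 (shut), so that 0 is half open. In form: [wx, wy, wz, tx, ty, tz, gripper, wx, wy, wz, tx, ty, tz, gripper, ...]. A call has 1 to 12 rows; each row shifts and turns the commanded pose from where the row before left it, along the tool's axes as they then stand; what a row does not reach is not made up. A row lasts 1/8 s, in which the tool goes at most 62.5 mm and 10.7 degrees, less where a joint would pass 70% of its speed; a pose out of reach is approached as far as the arm can. A call is refused whole if a number of a shift passes 62.5 or a number of a turn 10.7, either way. A call with a gripper value outside its range is refused whole. The fingers move at their own pace and stop on an object; "force" is the grip in N (left out, the last holds). Time passes only in rows, so rows that do not move let the fingers close. It gives the time, the measured TCP pose, the force, the opening and the grip force at its end, in the units of the state.
- arm.get_state(): the state, without advancing time (a new reading comes with each control period).
- arm.read_camera(name): name is "scene" or "top" or "wrist"; returns (picture, depth): 400x640x3 uint8, red, green, blue; 400x640 float32, m along the optical axis (not along the pixel's ray), 0 where there is no reading.
- arm.camera_info(name): a dict with "fovy" (degrees; the focal length in pixels is half the picture's height over the tangent of half this angle, whatever the lens; pixels are square), "cx", "cy" (the principal point, pixels), "dist" ([k1, k2, p1, p2, k3] as OpenCV has them; the pictures are not rectified), "rvec" (rotation vector, rad) and "tvec" (3), from world to camera coordinates, as OpenCV has them; the wrist camera has in their place "tool_from_camera" (4x4, takes a point from camera to tool coordinates, whose origin is the TCP and whose axes are the flange's). Camera axes: x right, y down, z forward; pixel columns grow to the right and rows downward; lengths in m; the calibration is good to about 2 mm. A picture is of the moment at which its call begins: read the wrist's pose just before it. camera_info takes no time and is no camera call.
- arm.job_done(): hands the job in; it is judged then, once.
The state is a dict: "time": time; "qpos": joint angles; "joint_vel": joint speeds; "joint_torque": joint torques, N m; "ee_pos": TCP position; "ee_rot": TCP orientation; "wrist_force": force on the tool from outside, world axes, zero at the start; "moment": the same for the moment, N m; "width": finger opening in m; "finger_force": force on a finger pad.
Only numpy, scipy, OpenCV 4.12 (cv2) and the standard library are available. Lean on these libraries where they do the work, as an engineer would, in place of code of your own. Each camera call takes 0.05 s, during which the arm holds its last target. There are 200 camera calls.

## Working session

There is one attempt and no reset: what is moved stays moved. The work goes in short steps, Python scripts to look and compute and a tool call to move; the robot and the scene stay as the last step left them, time stands still between calls to the robot, and variables do not carry over. Pictures are saved under pics/ and viewed, at most 10 in all, crops included, and the job is handed in when it is done.

Besides the shell and the picture viewer there is one more tool, called after "Emit:" as name(argument=value, ...) on one line, values as JSON. move_arm: Moves the arm, as the interface text tells. Its arguments: {"type":"object","properties":{"steps":{"type":"array"},"force":{"type":"number"}},"required":["steps"]}

```bash
mkdir -p pics; cat > h.py <<'E'
import numpy as np, cv2
from rig import arm
from scipy.spatial.transform import Rotation as R
def K(i):
    f=200/np.tan(np.radians(i['fovy'])/2); return np.array([[f,0,i['cx']],[0,f,i['cy']],[0,0,1.]])
def grab(n):
    s=arm.get_state(); p,d=arm.read_camera(n); i=arm.camera_info(n)
    if n=='wrist':
        T=np.eye(4); r=s['ee_rot']; T[:3,:3]=R.from_euler('xyz',r).as_matrix(); T[:3,3]=s['ee_pos']; W=T@np.array(i['tool_from_camera'])
    else:
        C=np.eye(4); C[:3,:3]=R.from_rotvec(np.ravel(i['rvec'])).as_matrix(); C[:3,3]=np.ravel(i['tvec']); W=np.linalg.inv(C)
    return dict(p=p,d=d,K=K(i),D=np.array(i['dist']),W=W)
def rays(c,px):
    u=cv2.undistortPoints(np.array(px,float).reshape(-1,1,2),c['K'],c['D']).reshape(-1,2)
    return np.c_[u,np.ones(len(u))]
def plane(c,px,z):
    v=rays(c,px)@c['W'][:3,:3].T; o=c['W'][:3,3]; return o+v*((z-o[2])/v[:,2])[:,None]
def cloud(c):
    g=np.stack(np.meshgrid(np.arange(640),np.arange(400)),-1).reshape(-1,2)
    v=rays(c,g)*c['d'].reshape(-1,1); P=v@c['W'][:3,:3].T+c['W'][:3,3]; P[c['d'].ravel()<=0]=np.nan
    return P.reshape(400,640,3)
def save(n,p,s=1): cv2.imwrite('pics/'+n,cv2.resize(p[:,:,::-1],None,fx=s,fy=s,interpolation=cv2.INTER_CUBIC))
E
python3 - <<'E'
from h import *
import pickle
print(arm.get_state())
c={n:grab(n) for n in('top','scene')}
pickle.dump(c,open('c0.pkl','wb'))
for n in c: save(n+'.png',c[n]['p'],1.25); print(n,c[n]['W'][:3,3])
E
```

```text
{'time': 0.0, 'qpos': array([ 9.96515247e-01,  2.07418980e-01,  1.54294330e+00, -3.70484371e-05,
        1.39348738e+00, -1.50479738e-01]), 'joint_vel': array([ 1.69207297e-04, -4.75227798e-05, -1.23654003e-03, -1.44360592e-03,
        5.27863695e-04,  5.41735382e-04]), 'joint_torque': array([ 5.58770626e-04, -3.70883381e+01, -2.81414688e+01,  6.97945920e-02,
        3.60760116e-02, -1.45940121e-04]), 'ee_pos': array([0.23604782, 0.52347859, 0.2232964 ]), 'ee_rot': array([-3.13935569e+00, -3.02311612e-04,  2.71779755e+00]), 'wrist_force': array([ 0.04495394, -0.28154624,  1.10239025]), 'moment': array([-0.00242182, -0.01626241,  0.03021766]), 'finger_force': 0.0, 'width': 0.09409657246507787}
top [0.48730561 0.0049237  1.15430702]
scene [ 1.02371631 -0.59969787  0.95038193]
```

View pics/top.png

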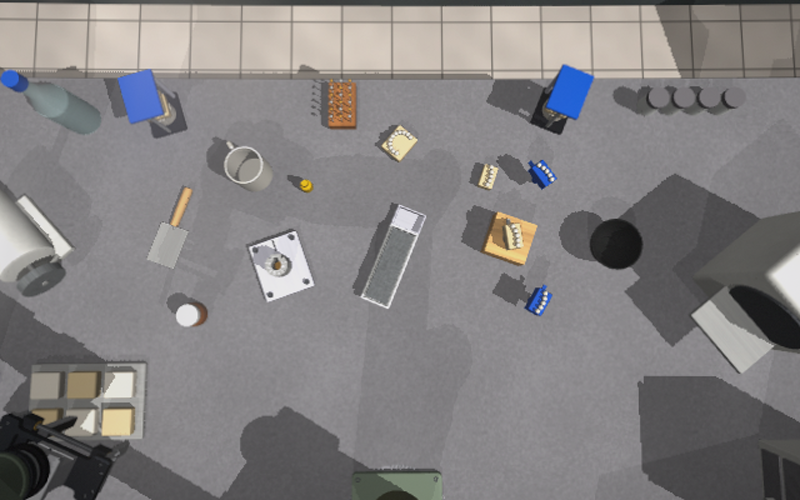

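View pics/scene.png

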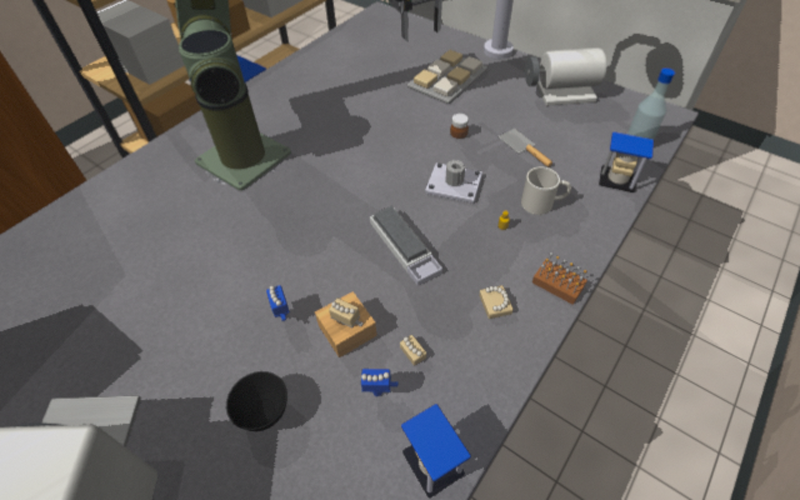

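The top view shows the robot at the bottom. Candidates (top.png pixels):
- tan cast in the wooden rack, (514,236)
- plain tan cast on the bench, (487,176)
- blue casts, (541,173) and (539,300)
- full arch, (400,142)

I choose the tan cast in the rack. The pad is at (395,257) with its tray at the upper end (407,220), and the hub is at (277,264).

```bash
python3 - <<'E'
from h import *
import pickle
c=pickle.load(open('c0.pkl','rb'))
t=c['top']; P=cloud(t); p=t['p']
hsv=cv2.cvtColor(p,cv2.COLOR_RGB2HSV)
a=cv2.resize(p[160:220,380:440],None,fx=6,fy=6,interpolation=cv2.INTER_CUBIC)
b=cv2.resize(p[175:245,190:260],None,fx=360/70,fy=360/70,interpolation=cv2.INTER_CUBIC)
save('crop1.png',np.hstack([a,b]))
for n,(u,v) in dict(rack=(392,190),cast=(411,189),pad=(316,206),tray=(325,175),base=(205,215),hubrim=(222,200),plain=(390,141),mug=(197,132),drop=(245,148),jar=(152,251),bowl=(492,195)).items(): print(n,P[v,u].round(4))
# top faces by height
def rect(lo,hi,x0,x1,y0,y1,name):
    m=((P[...,2]>lo)&(P[...,2]<hi)).astype(np.uint8); w=np.zeros_like(m); w[y0:y1,x0:x1]=1; m*=w
    cs=max(cv2.findContours(m,0,1)[0],key=cv2.contourArea); z=np.median(P[...,2][m>0])
    q=P[m>0]; X=plane(t,cs.reshape(-1,2),z)[:,:2].astype(np.float32)
    r=cv2.minAreaRect(X*1000); print(name,'z',z.round(4),r,cv2.boxPoints(r).round(0).tolist(),len(q))
rect(.045,.062,370,445,160,220,'rack')
rect(.08,.11,370,445,160,220,'cast')
rect(.030,.05,275,350,150,255,'pad')
rect(.015,.028,275,350,150,255,'padbox')
rect(.01,.022,180,260,175,250,'base')
rect(.058,.075,180,260,175,250,'hub')
E
```

```text
rack [ 0.5932 -0.2027  0.0536]
cast [ 0.5921 -0.245   0.0906]
pad [0.5518 0.0012 0.0393]
tray [ 0.6413 -0.0245  0.0014]
base [0.5299 0.3075 0.0086]
hubrim [0.5707 0.2598 0.0164]
plain [ 0.7337 -0.2059  0.0212]
mug [0.7636 0.3352 0.006 ]
drop [0.7091 0.1928 0.0495]
jar [0.4347 0.4315 0.0539]
bowl [ 0.5828 -0.4905  0.0065]
rack z 0.0542 ((593.0517578125, -245.45901489257812), (91.0153579711914, 91.0361099243164), 70.17522430419922) [[535.0, -273.0], [620.0, -304.0], [651.0, -218.0], [566.0, -187.0]] 851
cast z 0.0888 ((594.0669555664062, -244.5714874267578), (51.52552795410156, 32.97604751586914), 7.975277423858643) [[566.0, -232.0], [571.0, -264.0], [622.0, -257.0], [617.0, -225.0]] 248
pad z 0.0393 ((535.7548828125, 13.394893646240234), (49.82183074951172, 159.24896240234375), 67.61326599121094) [[453.0, 21.0], [600.0, -40.0], [619.0, 6.0], [472.0, 67.0]] 1087
padbox z 0.0223 ((556.9339599609375, 4.688507080078125), (65.9748306274414, 221.434326171875), 67.60429382324219) [[442.0, 16.0], [647.0, -68.0], [672.0, -7.0], [467.0, 77.0]] 349
base z 0.0153 ((536.5918579101562, 250.38299560546875), (129.4883270263672, 109.01141357421875), 19.417085647583008) [[457.0, 280.0], [494.0, 177.0], [616.0, 221.0], [580.0, 323.0]] 1538
hub z 0.0649 ((536.84521484375, 252.31951904296875), (44.94228744506836, 44.4642219543457), 0.8991902470588684) [[514.0, 274.0], [515.0, 230.0], [560.0, 230.0], [559.0, 275.0]] 201
```

View pics/crop1.png

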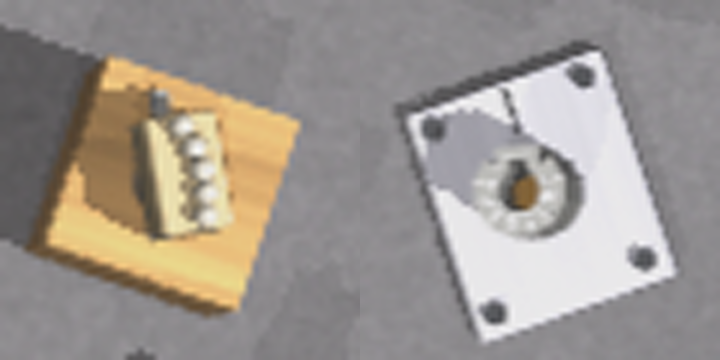

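Left half of the crop: the cast in the rack, with its tongue at crop (158,98), so cast +x points away from the robot at about 8° yaw. Right half: the base, with its mark at (508,105), so base yaw is about 19.6°, and the hub with a dark notch near (545,158). I'll look closer at the slot with the wrist camera on the way.

```bash
cat >> h.py <<'E'
def to(x,y,z,yaw):
    s=arm.get_state(); M=R.from_euler('xyz',s['ee_rot']); T=R.from_euler('xyz',[np.pi,0,np.radians(yaw)])
    print('pos',np.round(s['ee_pos'],4),'rotdeg',np.degrees(s['ee_rot']).round(2),'t',s['time'],'F',np.round(s['wrist_force'],2))
    d=np.array([x,y,z])-s['ee_pos']
    print('turn(deg)',np.degrees((M.inv()*T).as_rotvec()).round(2),'shift before turn(mm)',(1000*M.inv().apply(d)).round(1),'shift after turn',(1000*T.inv().apply(d)).round(1))
E
python3 - <<'E'
from h import *
print(np.round(arm.camera_info('wrist')['tool_from_camera'],3))
to(.49,.25,.26,90); to(.594,-.245,.15,8)
E
```

```text
[[ 0.001 -0.966 -0.257  0.075]
 [ 1.     0.001  0.    -0.   ]
 [ 0.    -0.257  0.966 -0.161]
 [ 0.     0.     0.     1.   ]]
pos [0.2361 0.5235 0.2234] rotdeg [-1.7988e+02 -2.0000e-02  1.5572e+02] t 0.1 F [ 0.06 -0.28 -0.09]
turn(deg) [-1.100e-01  5.000e-02  6.572e+01] shift before turn(mm) [-343.9 -145.   -36.4] shift after turn [-273.5  253.9  -36.6]
pos [0.2361 0.5235 0.2234] rotdeg [-1.7988e+02 -2.0000e-02  1.5572e+02] t 0.1 F [ 0.06 -0.28 -0.09]
turn(deg) [-6.0000e-02  1.4000e-01  1.4772e+02] shift before turn(mm) [-642.3 -553.2   74.4] shift after turn [247.5 810.9  73.4]
```

Emit:
move_arm(steps=[0,0,0,-38.6,-12.4,0,-1,0,0,0,-38.6,-12.4,0,-1,0,0,0,-38.6,-12.4,0,-1,0,0,0,-38.6,-12.4,0,-1,0,0,0,-38.6,-12.4,0,-1,0,0,0,-38.6,-12.4,0,-1,0,0,0,-38.6,-12.4,0,-1,0,0,0,-38.6,-12.4,0,-1,0,0,0,-38.6,-12.4,0,-1,0,0,0,-38.6,-12.4,0,-1,0,0,0,0,0,0,-1])

```text
time: 1.48
ee_pos: [0.5387, 0.2502, 0.2237]
ee_rot: [-3.141, -0.0, 2.714]
wrist_force: [-0.6, -0.1, -0.4]
width: 0.0936
finger_force: 0.0
```

```bash
python3 - <<'E'
from h import *
import pickle
to(.537,.252,.22,8)
c=grab('wrist'); pickle.dump(c,open('c1.pkl','wb')); save('w1.png',c['p'],1.25)
E
```

```text
pos [0.5387 0.2502 0.2237] rotdeg [-1.7994e+02 -2.0000e-02  1.5550e+02] t 1.475 F [-0.61 -0.08 -0.37]
turn(deg) [-5.000e-02  6.000e-02  1.475e+02] shift before turn(mm) [2.3 0.9 3.7] shift after turn [-1.5 -2.   3.7]
```

View pics/w1.png

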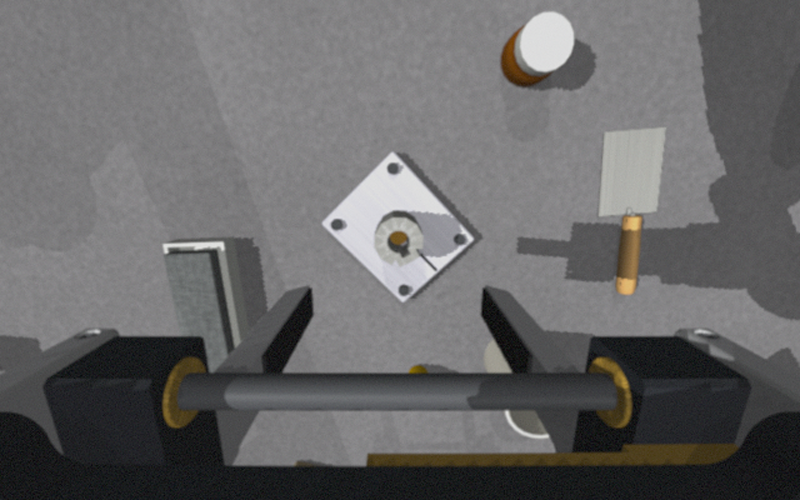

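The view is centred on the hub at (398,240), with the mark line towards (428,260) and the pad at left (190,300). I'll zoom in on the hub and measure the bore and slot.

```bash
python3 - <<'E'
from h import *
import pickle
c=pickle.load(open('c1.pkl','rb')); save('w1c.png',c['p'][160:224,286:350],9)
P=cloud(c); m=((P[...,2]>.055)&(P[...,2]<.075)).astype(np.uint8); m[:,:270]=0;m[:,370:]=0;m[:150]=0;m[240:]=0
cs=max(cv2.findContours(m,0,1)[0],key=cv2.contourArea); X=plane(c,cs.reshape(-1,2),.066)[:,:2]
print('hub',cv2.minEnclosingCircle((X*1000).astype(np.float32)),cs.reshape(-1,2).mean(0))
# polar brightness on face plane at radii 12-15 about the hub centre
ce=np.array(cv2.minEnclosingCircle((X*1000).astype(np.float32))[0])/1000
g=cv2.cvtColor(c['p'],cv2.COLOR_RGB2GRAY).astype(np.float32)
Ci=np.linalg.inv(c['W']); rv=cv2.Rodrigues(Ci[:3,:3])[0]
for a in range(-30,70,5):
    row=[]
    for r in(8,10,12,14,16,19):
        X=np.array([[ce[0]+r/1000*np.cos(np.radians(a)),ce[1]+r/1000*np.sin(np.radians(a)),.066]])
        q=cv2.projectPoints(X,rv,Ci[:3,3],c['K'],c['D'])[0].ravel(); row.append(int(cv2.getRectSubPix(g,(1,1),tuple(q.astype(float)))[0,0]))
    print(a,row)
E
```

```text
hub ((536.20703125, 252.9406280517578), 24.743534088134766) [319.13333333 192.825     ]
-30 [67, 92, 157, 179, 177, 178]
-25 [67, 92, 150, 171, 175, 171]
-20 [66, 79, 121, 150, 169, 174]
-15 [64, 69, 87, 106, 153, 179]
-10 [62, 67, 69, 74, 134, 175]
-5 [59, 64, 67, 81, 134, 172]
0 [56, 62, 67, 88, 144, 171]
5 [56, 61, 68, 93, 145, 172]
10 [55, 61, 70, 94, 147, 174]
15 [56, 66, 80, 103, 145, 179]
20 [57, 77, 106, 133, 161, 178]
25 [58, 97, 144, 166, 174, 174]
30 [64, 113, 169, 177, 176, 171]
35 [71, 119, 180, 182, 175, 149]
40 [76, 124, 180, 184, 177, 119]
45 [84, 127, 175, 182, 178, 148]
50 [90, 133, 173, 175, 176, 173]
55 [94, 138, 172, 170, 171, 173]
60 [93, 143, 174, 171, 171, 169]
65 [90, 145, 180, 175, 173, 171]
```

View pics/w1c.png

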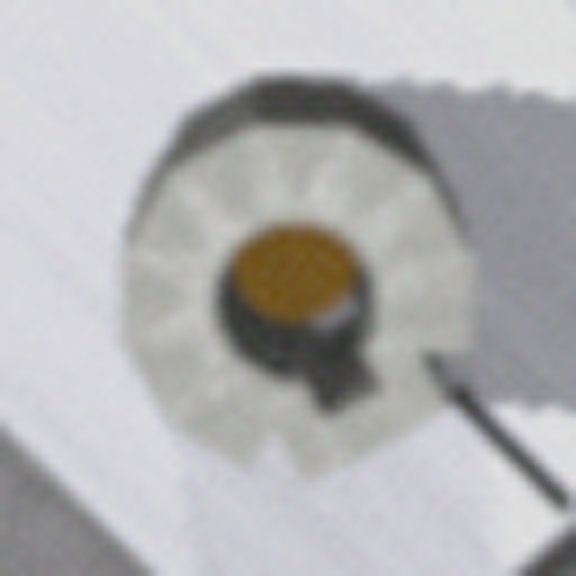

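The slot's dark sector spans about -18° to +20° on the face at r = 12 to 14 mm, so slot yaw is about +1° in world, and the hub is at about (0.5365, 0.2525). Moving on to the cast.

Emit:
move_arm(steps=[0,0,0,-25.6,-42.8,0,-1,0,0,0,-25.6,-42.8,0,-1,0,0,0,-25.6,-42.8,0,-1,0,0,0,-25.6,-42.8,0,-1,0,0,0,-25.6,-42.8,0,-1,0,0,0,-25.6,-42.8,0,-1,0,0,0,-25.6,-42.8,0,-1,0,0,0,-25.6,-42.8,0,-1,0,0,0,-25.6,-42.8,0,-1,0,0,0,-25.6,-42.8,0,-1])

```text
time: 2.78
ee_pos: [0.5947, -0.2427, 0.2242]
ee_rot: [3.141, -0.001, 2.72]
wrist_force: [0.2, -0.4, 0.2]
width: 0.0937
finger_force: 0.0
```

Emit:
move_arm(steps=[0,0,10.5,0,0,0,-1,0,0,10.5,0,0,0,-1,0,0,10.5,0,0,0,-1,0,0,10.5,0,0,0,-1,0,0,10.5,0,0,0,-1,0,0,10.5,0,0,0,-1,0,0,10.5,0,0,0,-1,0,0,10.5,0,0,0,-1,0,0,10.5,0,0,0,-1,0,0,10.5,0,0,0,-1,0,0,10.5,0,0,0,-1,0,0,10.5,0,0,0,-1])

```text
time: 4.28
ee_pos: [0.5946, -0.241, 0.224]
ee_rot: [-3.14, 0.0, 0.514]
wrist_force: [-0.1, 0.7, 0.5]
width: 0.0944
finger_force: 0.0
```

Emit:
move_arm(steps=[0,0,10.5,0,0,0,-1,0,0,10.5,0,0,0,-1,0,0,0,0,0,0,-1,0,0,0,0,0,0,-1])

```text
time: 4.78
ee_pos: [0.5947, -0.2421, 0.2243]
ee_rot: [-3.141, 0.0, 0.156]
wrist_force: [-0.1, 0.1, 0.3]
width: 0.0938
finger_force: 0.0
```

```bash
python3 - <<'E'
from h import *
import pickle
to(.594,-.2445,.078,8)
c=grab('wrist'); pickle.dump(c,open('c2.pkl','wb')); save('w2.png',c['p'][60:330,140:500],2)
P=cloud(c)
def rect(lo,hi,name):
    m=((P[...,2]>lo)&(P[...,2]<hi)&(np.hypot(P[...,0]-.594,P[...,1]+.245)<.075)).astype(np.uint8)
    cs=max(cv2.findContours(m,0,1)[0],key=cv2.contourArea); z=np.median(P[...,2][m>0])
    r=cv2.minAreaRect((plane(c,cs.reshape(-1,2),z)[:,:2]*1000).astype(np.float32)); print(name,z,r,cs.reshape(-1,2).min(0),cs.reshape(-1,2).max(0))
rect(.083,.102,'block'); rect(.045,.059,'rack')
c1=pickle.load(open('c1.pkl','rb')); print('bore',plane(c1,[[319,193.1]],.066))
E
```

```text
pos [ 0.5947 -0.2421  0.2243] rotdeg [-1.7997e+02  2.0000e-02  8.9200e+00] t 4.775 F [-0.06  0.08  0.27]
turn(deg) [-0.02  0.02  0.92] shift before turn(mm) [ -1.    2.3 146.3] shift after turn [ -1.    2.3 146.3]
block 0.08983495761832683 ((594.6972045898438, -246.57696533203125), (53.46023941040039, 31.39198875427246), 8.405442237854004) [307 176] [336 223]
rack 0.05564251127772127 ((593.2366333007812, -247.22726440429688), (89.9947280883789, 90.60102844238281), 70.30351257324219) [273 144] [371 240]
bore [[0.53635289 0.25291189 0.066     ]]
```

View pics/w2.png

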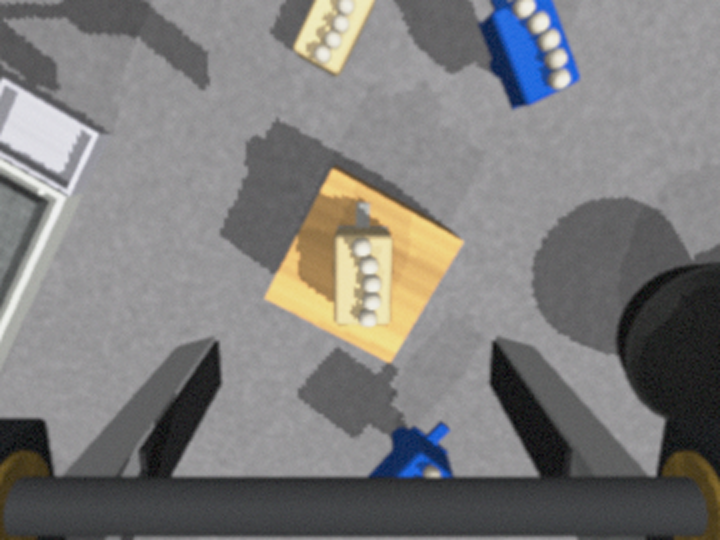

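Close crop: tan cast in the rack with its tongue at (362,210), away from the robot, yaw 8.4°. The blue look-alikes are at (530,50) and (415,460), and the plain cast is at (335,35). Grasping now.

Emit:
move_arm(steps=[0,0,0.5,-0.8,3.6,0,-1,0,0,0,0,0,36.6,-1,0,0,0,0,0,36.6,-1,0,0,0,0,0,36.6,-1,0,0,0,0,0,26.5,-1,0,0,0,0,0,10,-1,0,0,0,0,0,0,-1])

```text
time: 5.7
ee_pos: [0.5942, -0.2468, 0.0778]
ee_rot: [-3.141, 0.001, 0.143]
wrist_force: [-0.0, -0.3, -0.1]
width: 0.0941
finger_force: 0.0
```

Emit:
move_arm(steps=[0,0,0,0,0,0,1,0,0,0,0,0,0,1,0,0,0,0,0,0,1,0,0,0,0,0,0,1,0,0,0,0,0,0,1,0,0,0,0,0,0,1,0,0,0,0,0,0,1,0,0,0,0,0,0,1], force=40)

```text
time: 6.7
ee_pos: [0.5944, -0.2466, 0.0781]
ee_rot: [-3.141, 0.0, 0.143]
wrist_force: [-0.2, 0.1, 0.0]
width: 0.0316
finger_force: 40.0
```

Emit:
move_arm(steps=[0,0,0,0,0,-20,1,0,0,0,0,0,-25,1,0,0,0,0,0,-25,1,0,0,0,-9.2,-37.2,0,1,0,0,0,-9.2,-37.2,0,1,0,0,0,-9.2,-37.2,0,1,0,0,0,-9.2,-37.2,0,1,0,0,0,-9.2,-37.2,0,1,0,0,0,-9.2,-37.2,0,1,0,0,0,-9.2,-37.2,0,1,0,0,0,-9.2,-37.2,0,1,0,0,0,0,0,0,1])

```text
time: 8.2
ee_pos: [0.4782, 0.0392, 0.1491]
ee_rot: [-3.141, -0.001, 0.147]
wrist_force: [-0.8, -0.4, -0.9]
width: 0.0319
finger_force: 40.0
```

```bash
python3 - <<'E'
from h import *
to(.4785,.037,.106,8.2)
E
```

```text
pos [0.4782 0.0392 0.1491] rotdeg [-1.7999e+02 -3.0000e-02  8.4200e+00] t 8.2 F [-0.76 -0.44 -0.94]
turn(deg) [-0.01 -0.03  0.22] shift before turn(mm) [-0.   2.2 43.1] shift after turn [ 0.   2.2 43.1]
```

Emit:
move_arm(steps=[0,0,0,0,2.2,20,1,0,0,0,0,0,15,1,0,0,0,0,0,6,1,0,0,0,0,0,0,1,0,0,0,0,0,0,1,0,0,0,0,0,0,1])

```text
time: 8.95
ee_pos: [0.4799, 0.035, 0.1077]
ee_rot: [3.141, -0.001, 0.143]
wrist_force: [0.3, -0.6, -1.6]
width: 0.0318
finger_force: 40.0
```

```bash
python3 - <<'E'
from h import *
import pickle
to(.4785,.037,.1,8.2)
c=grab('scene'); P=cloud(c)
m=np.hypot(P[...,0]-.4785,P[...,1]-.037)<.06; v,u=np.where(m&(P[...,2]>.02)); print(u.min(),u.max(),v.min(),v.max())
u0,v0=int(u.mean())-50,int(v.mean())-50; save('s2.png',c['p'][v0:v0+100,u0:u0+100],6)
for i in range(3): arm.read_camera('top'); print(arm.get_state()['wrist_force'])
E
```

```text
pos [0.4799 0.035  0.1077] rotdeg [ 1.7998e+02 -7.0000e-02  8.2200e+00] t 8.95 F [ 0.27 -0.62 -1.63]
turn(deg) [ 0.02 -0.07  0.02] shift before turn(mm) [-1.1 -2.2  7.7] shift after turn [-1.1 -2.2  7.7]
272 327 15 189
[ 0.52406117  0.21481595 -2.17586008]
[-0.63968487  0.06715992 -1.20978364]
[ 0.31403104  0.35564008 -1.90443012]
```

View pics/s2.png

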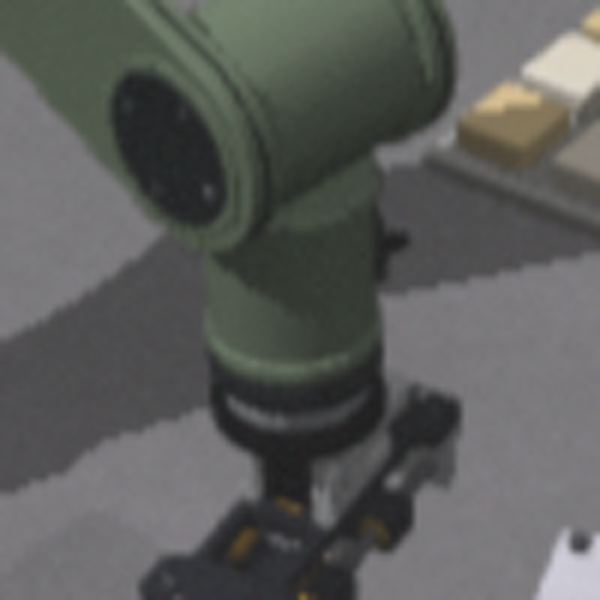

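The crop shows only the arm and gripper (the cast is below the frame), so I go by force. Baseline Fz is about -1.8 N. Creeping down onto the pad.

Emit:
move_arm(steps=[0,0,0,0,0,3,1,0,0,0,0,0,2.5,1,0,0,0,0,0,1.5,1,0,0,0,0,0,0,1,0,0,0,0,0,0,1])

```text
time: 9.78
ee_pos: [0.4798, 0.0351, 0.1005]
ee_rot: [3.141, -0.001, 0.143]
wrist_force: [-0.8, 0.6, 1.9]
width: 0.0317
finger_force: 40.0
```

```bash
python3 - <<'E'
from h import *
F=[arm.get_state()['wrist_force']]
for i in range(6): arm.read_camera('top'); F.append(arm.get_state()['wrist_force'])
print(np.mean(F,0),np.std(F,0)); to(.4785,.037,.1,8.2)
E
```

```text
[0.2388174  0.39213158 1.92137243] [0.69953378 0.47659832 0.34410726]
pos [0.4797 0.0351 0.1003] rotdeg [ 1.7999e+02 -5.0000e-02  8.2200e+00] t 10.075 F [0.64 0.69 1.79]
turn(deg) [ 0.01 -0.05  0.02] shift before turn(mm) [-0.9 -2.1  0.3] shift after turn [-0.9 -2.1  0.3]
```

Emit:
move_arm(steps=[0,0,0,0,0,1.5,1,0,0,0,0,0,0,1,0,0,0,4.4,2.5,0,1,0,0,0,4.4,2.5,0,1,0,0,0,4.4,2.5,0,1,0,0,0,4.4,2.5,0,1,0,0,0,4.4,2.5,0,1,0,0,0,4.4,2.5,0,1,0,0,0,4.4,2.5,0,1,0,0,0,4.4,2.5,0,1,0,0,0,4.4,2.5,0,1])

```text
time: 11.45
ee_pos: [0.5221, 0.0184, 0.0987]
ee_rot: [3.142, -0.0, 0.143]
wrist_force: [-3.0, 0.6, 2.2]
width: 0.0318
finger_force: 40.0
```

Emit:
move_arm(steps=[0,0,0,4.4,2.5,0,1,0,0,0,4.4,2.5,0,1,0,0,0,4.4,2.5,0,1,0,0,0,4.4,2.5,0,1,0,0,0,4.4,2.5,0,1,0,0,0,4.4,2.5,0,1,0,0,0,4.4,2.5,0,1,0,0,0,4.4,2.5,0,1])

```text
time: 12.45
ee_pos: [0.5598, 0.0036, 0.0987]
ee_rot: [-3.142, -0.0, 0.143]
wrist_force: [-3.1, 1.4, 3.4]
width: 0.0316
finger_force: 40.0
```

Emit:
move_arm(steps=[0,0,0,4.4,2.5,0,1,0,0,0,4.4,2.5,0,1,0,0,0,4.4,2.5,0,1,0,0,0,4.4,2.5,0,1,0,0,0,4.4,2.5,0,1,0,0,0,4.4,2.5,0,1,0,0,0,4.4,2.5,0,1,0,0,0,0,0,0,1,0,0,0,0,0,0,1])

```text
time: 13.58
ee_pos: [0.5933, -0.0095, 0.099]
ee_rot: [3.141, -0.002, 0.143]
wrist_force: [-0.6, 0.1, 2.8]
width: 0.0317
finger_force: 40.0
```

```bash
python3 - <<'E'
from h import *
F=[]
for i in range(4): arm.read_camera('top'); F.append(arm.get_state()['wrist_force'])
print(np.mean(F,0)); to(.5364,.2528,.135,8.2)
p=arm.get_state()['ee_pos']; a=np.radians(-22.4); d=(p[:2]-[.5358,.0134]); print('pad x',d@[np.cos(a),np.sin(a)],'y',d@[-np.sin(a),np.cos(a)])
E
```

```text
[ 0.29021117 -0.75656541  2.38714871]
pos [ 0.5933 -0.0095  0.0991] rotdeg [ 1.7994e+02 -1.1000e-01  8.2200e+00] t 13.775 F [ 1.1  -0.71  1.42]
turn(deg) [ 0.06 -0.11  0.02] shift before turn(mm) [ -18.7 -267.7  -36.2] shift after turn [ -18.9 -267.8  -35.9]
pad x 0.06185623359310448 y 0.0006902192818066741
```

The sweep is complete (pad x from about -62 to +62 mm, 4 to 5 N). Now to the hub.

Emit:
move_arm(steps=[0,0,0,0,0,-25,1,0,0,0,0,0,-30,1,0,0,0,-2.7,-38.2,0,1,0,0,0,-2.7,-38.2,0,1,0,0,0,-2.7,-38.2,0,1,0,0,0,-2.7,-38.2,0,1,0,0,0,-2.7,-38.2,0,1,0,0,0,-2.7,-38.2,0,1,0,0,0,-2.7,-38.2,0,1,0,0,7.2,0,0,0,1,0,0,0,0,0,0,1,0,0,0,0,0,0,1])

```text
time: 15.28
ee_pos: [0.5352, 0.2524, 0.153]
ee_rot: [3.141, 0.001, 0.019]
wrist_force: [1.1, -1.2, -2.0]
width: 0.0316
finger_force: 40.0
```

```bash
python3 - <<'E'
from h import *
to(.5366,.2526,.135,1)
c=grab('scene'); Ci=np.linalg.inv(c['W']); q=cv2.projectPoints(np.array([[.5366,.2526,.085]]),cv2.Rodrigues(Ci[:3,:3])[0],Ci[:3,3],c['K'],c['D'])[0].ravel().astype(int); print(q)
save('s3.png',c['p'][q[1]-35:q[1]+35,q[0]-45:q[0]+45],8)
c=grab('wrist'); P=cloud(c)
m=((P[...,2]>.150)&(P[...,2]<.19)&(np.hypot(P[...,0]-.5366,P[...,1]-.2526)<.04)); print(m.sum(),np.nanmedian(P[m],0) if m.any() else'')
E
```

```text
pos [0.5352 0.2524 0.153 ] rotdeg [1.7998e+02 6.0000e-02 1.0900e+00] t 15.275 F [ 1.09 -1.19 -2.04]
turn(deg) [0.02 0.06 0.09] shift before turn(mm) [ 1.4 -0.2 18. ] shift after turn [ 1.4 -0.2 18. ]
[364 128]
6154 [0.54346734 0.25198247 0.16507644]
```

View pics/s3.png

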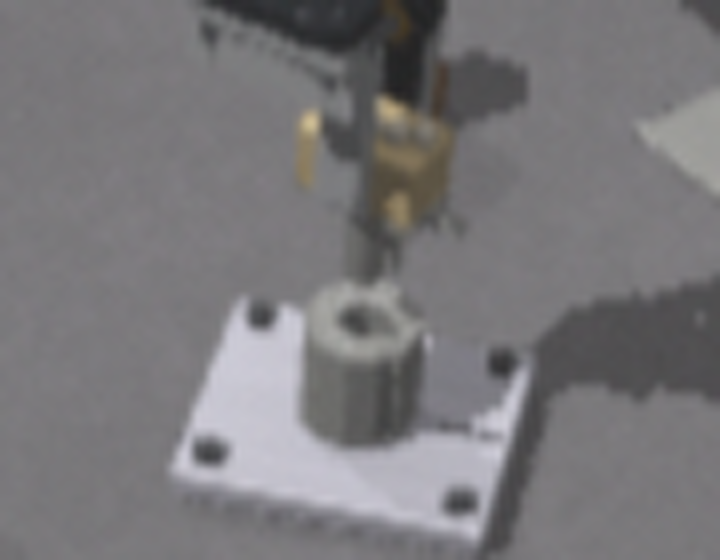

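The cast is upright, its stem (365,250) hanging above the hub bore (360,318). Going down with force checks.

Emit:
move_arm(steps=[0,0,0,1.3,0,8,1,0,0,0,0,0,8,1,0,0,0,0,0,6,1,0,0,0,0,0,3,1,0,0,0,0,0,2,1,0,0,0,0,0,0,1,0,0,0,0,0,0,1])

```text
time: 16.25
ee_pos: [0.537, 0.2529, 0.127]
ee_rot: [-3.141, -0.001, 0.018]
wrist_force: [0.4, 0.5, -1.5]
width: 0.0318
finger_force: 40.0
```

Emit:
move_arm(steps=[0,0,0,0,0,2,1,0,0,0,0,0,2,1,0,0,0,0,0,2,1,0,0,0,0,0,2,1,0,0,0,0,0,2,1,0,0,0,0,0,0,1,0,0,0,0,0,0,1])

```text
time: 17.12
ee_pos: [0.5369, 0.2528, 0.1167]
ee_rot: [-3.142, -0.0, 0.018]
wrist_force: [-0.3, 0.6, -2.0]
width: 0.032
finger_force: 40.0
```

The key is in the slot with no resistance. Continuing.

Emit:
move_arm(steps=[0,0,0,0,0,3,1,0,0,0,0,0,3,1,0,0,0,0,0,3,1,0,0,0,0,0,3,1,0,0,0,0,0,0,1,0,0,0,0,0,0,1])

```text
time: 17.88
ee_pos: [0.5368, 0.2528, 0.1046]
ee_rot: [3.142, 0.0, 0.018]
wrist_force: [0.6, -0.2, -1.8]
width: 0.0319
finger_force: 40.0
```

Emit:
move_arm(steps=[0,0,0,0,0,2.5,1,0,0,0,0,0,2.5,1,0,0,0,0,0,2.5,1,0,0,0,0,0,2.5,1,0,0,0,0,0,2.5,1,0,0,0,0,0,0,1,0,0,0,0,0,0,1,0,0,0,0,0,0,1])

```text
time: 18.88
ee_pos: [0.5371, 0.2529, 0.0924]
ee_rot: [-3.141, -0.001, 0.018]
wrist_force: [0.0, 0.0, 4.4]
width: 0.0317
finger_force: 40.0
```

Emit:
move_arm(steps=[0,0,0,0,0,1.5,1,0,0,0,0,0,1.5,1,0,0,0,0,0,0,1,0,0,0,0,0,0,1])

```text
time: 19.38
ee_pos: [0.5371, 0.2529, 0.0893]
ee_rot: [-3.141, -0.001, 0.018]
wrist_force: [0.3, -0.8, 5.1]
width: 0.0317
finger_force: 40.0
```

Emit:
move_arm(steps=[0,0,0,0,0,1,1,0,0,0,0,0,0,1,0,0,0,0,0,0,1])

```text
time: 19.75
ee_pos: [0.5372, 0.2529, 0.089]
ee_rot: [-3.141, -0.001, 0.018]
wrist_force: [-1.6, -0.5, 7.9]
width: 0.0318
finger_force: 40.0
```

Emit:
move_arm(steps=[0,0,0,0,0,1,1,0,0,0,0,0,0,1,0,0,0,0,0,0,1,0,0,0,0,0,0,1])

```text
time: 20.25
ee_pos: [0.5372, 0.2529, 0.089]
ee_rot: [-3.142, -0.001, 0.018]
wrist_force: [-3.9, -1.8, 12.5]
width: 0.0316
finger_force: 40.0
```

The TCP stopped at 0.089, which is exactly the plate on the hub face, while the force kept rising past the spring's. One last look before handing in.

```bash
python3 - <<'E'
from h import *
c=grab('scene'); save('s4.png',c['p'][93:163,319:409],8); print(arm.get_state()['wrist_force'],arm.get_state()['joint_vel'].round(3))
E
```

```text
[-2.91259778 -0.73971589 13.68033494] [-0.001  0.     0.001 -0.001  0.    -0.001]
```

View pics/s4.png

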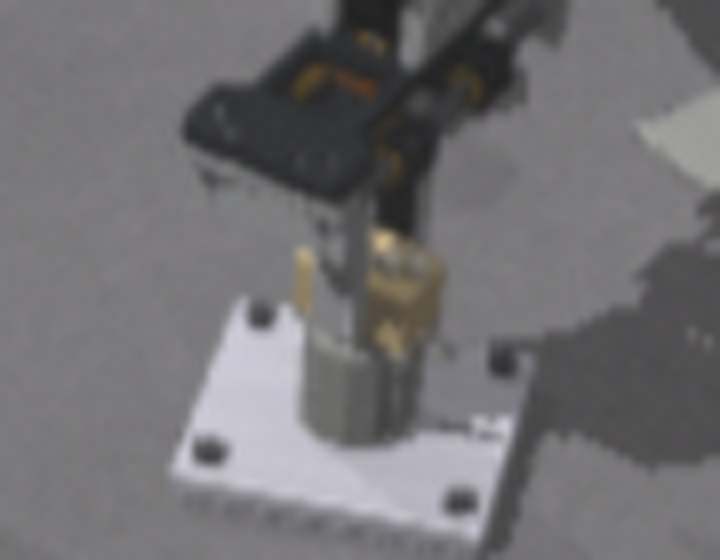

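The plate sits on the hub face with no gap (around (385,345)), still gripped.

```bash
python3 -c "
from rig import arm
print(arm.job_done())"
```

```text
the job is handed in; nothing more can be done
None
```

I swept the stem's foot along the whole pad, seated the cast in the hub with its plate on the face, and handed the job in still gripping it and pressing it down; no verdict came back.

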